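# Nip the wax jar in the cam clamp and unscrew its tight cap

## Robot

A 6-joint arm with a two-finger parallel gripper is mounted at the origin on the work surface. World frame = base frame: x ahead of the robot, y to its left, z up, the work surface at z = 0. Lengths are in m, angles in rad, forces in N, time in s.
With the tool pointing down it reaches from about 0.3 to 0.825 m from the base axis. Payload 5.4 kg.
Tool frame: the origin (TCP) lies at the very end of the fingers, on their centre line; the grasp point (between the pads) lies env.hold_point_z behind it (env.hold_point_z is the distance from the TCP to the grasp point, in m); z points along the fingers, y is the line along which they close (so a half turn about z gives the same grasp; the last joint's range is limited). The gripper opens to 92 mm and grips with 3 to 60 N. Pads are 20 mm wide; open, the fingers measure 128 mm over their backs; the gripper's body (75 mm by 189 mm) begins 69 mm behind the grasp point.
Start: joints at [-1.426, 0.158, 1.597, -0, 1.386, -0.21], TCP at [0.2, -0.539, 0.215] pointing down, gripper open.
Joint ranges: [-2.91, 2.91], [-0.94, 2.29], [0.18, 2.7], [-1.29, 4.43], [0.17, 2.64], [-3, 3]. Speed limits (rad/s): [2.57, 2.57, 3.14, 3.14, 3.14, 3.14].

## Interface

Orientations are given as a unit quaternion [x, y, z, w].
In Python, from cell import env gives the robot as it stands.
- The arm moves only by the tool move_arm, never from a script. Its argument "plan" is a list of rows, each a list of 5 numbers: the shift along the world's x, y, z in mm, then the turn about the world's z in degrees, then the opening, from -1 (shut) to 1 (fully open). In form: [[dx, dy, dz, yaw, grip], ...]. A call has exactly 10 rows; each row is the pose to reach, as a shift and turn from the pose commanded when the call began; what a row does not reach only later rows make up. A row lasts 1/12 s, in which the tool goes at most 41.7 mm and 7.16 degrees, less where a joint would pass 70% of its speed; a pose out of reach is approached as far as the arm can. A call with a gripper value outside its range is refused whole. The fingers move at their own pace and stop on an object; the grip force is fixed at half the most. Time passes only in rows, so rows that repeat a pose let the fingers close, or fill a call up. It gives the time, the measured TCP pose, the force and the opening at its end, in the units of the state.
- env.sense(): the state, without advancing time (a new reading comes with each control period).
- env.snapshot(name): name is "scene" or "top" or "wrist"; returns a dict with "color" (480x640x3 uint8, red, green, blue), "range_z" (480x640 float32, m along the optical axis (not along the pixel's ray), 0 where there is no reading), "intrinsics" (3x3 intrinsics, pixels), "rvec" (rotation vector, rad) and "tvec" (3), from world to camera coordinates, as OpenCV has them. Camera axes: x right, y down, z forward; pixel columns grow to the right and rows downward; lengths in m; the calibration is good to about 2 mm. A picture is of the moment at which its call begins.
- env.hand_in(): hands the job in, once; it reports no verdict.
The state is a dict: "time": time; "qpos": joint angles; "qvel": joint speeds; "tau": joint torques, N m; "eef_pos": TCP position; "ee_rot": TCP orientation; "contact_force": force on the tool from outside, world axes, zero at the start; "moment": the same for the moment, N m; "gripper_width": finger opening in m.
Only numpy, scipy, OpenCV 4.12 (cv2) and the standard library are available. Lean on these libraries where they do the work, as an engineer would, in place of code of your own. Each camera call takes 0.05 s, during which the arm holds its last target. There are 200 camera calls.

## Task

The square jar of furniture wax stands loose in the cam clamp and its red cap is on tight. Turn the clamp's orange bar knob clockwise, all the way to its stop, so that the jaw braces the jar; then unscrew the cap anticlockwise until its thread lets go and finish holding the cap in the gripper, level and still, just clear above the jar's mouth (a finger's breadth or two). The jar must stay standing and braced in the clamp, neither pulled up nor tipped, and the other things on the bench are to be left where they lie.

Things in the scene. Friction and masses are not known exactly. Their poses are not given: they have to be found in the camera images.
- jig: Cam clamp fixed to the bench. Plywood base 150 (x) x 230 (y) x 18 mm; origin under its centre. Fence (60 mm above the bench, 110 mm along x) with its inner face at y = -73 mm; the jar stands on the base between fence and jaw, centre at y = -40 mm once braced. The jaw closes towards -y. Upright cam pivot at x = 0, y = +58.6 mm; a 42 mm high stop pin stands 44 mm from it.
- cam (a joint): Angle of the cam and its orange bar knob about the upright pivot, rad: grows clockwise seen from above. End stop at 2.6 (jar braced); over 2.45 counts as at the stop. Starts between 0 and 0.5. At 0 the bar lies along the jig's x axis. Friction 0.2 N m, plus up to 0.2 N m near the stop; stays where it is left.
- cam_grip (a point): Point on the cam's axis at the height to grip the orange bar knob, 84 mm above the bench; turns with the knob: x axis along the bar, z up. The bar is 64 mm long, 14 mm thick, 28 mm high: its top 12 mm above this point, its underside 16 mm below (a steel hub, then the dark wooden cam disc lie beneath).
- jaw: Wooden jaw block 80 x 24 x 40 mm with an 8 mm rubber face (76 x 36 mm) towards the jar, driven by the cam, travel 15 mm; at the stop its springy face presses the jar with about 22 N and the jar against the fence. Origin at the bottom centre of the wood's face towards the jar, on the base; top 59 mm above the bench.
- jar: Square amber glass jar with plain paper labels, 66 x 66 mm, body 58 mm high, rim 82 mm above its foot, about 0.38 kg, loose on the clamp's base (18 mm above the bench), up to 10 mm off the middle along the fence. Origin at the centre of its underside, z up. Neck 39 mm in diameter, three-start right-hand thread.
- jar_mouth (a point): Centre of the jar's rim, 82 mm above the jar's underside (100 mm above the bench); z up.
- cap: Red ribbed cap, 56 mm in diameter, 19 mm high, 42 g. Origin: centre of its open lower edge, z up; screwed on, it is 14.5 mm below jar_mouth, cap top 104 mm above the bench. Tight (0.4 to 0.9 N m, easing after 0.6 rad). Turned anticlockwise from above it rises 3.3 mm per rad; the thread lets go after 1.2 rad and it lifts off (turning to 1.65 is harmless). A pull before that lifts the jar.
- blank_a: Bystander, loose: pale aeroplane-shaped wooden blank, 165 x 155 x 15 mm; origin under its centre.
- blank_b: Bystander, loose: darker aeroplane-shaped wooden blank, 165 x 155 x 15 mm; origin under its centre.
- g_clamp: Bystander, loose: dark iron G-clamp lying flat, about 195 x 130 mm and 25 mm high; origin on the bench near its middle.
- screwdriver: Bystander, loose: screwdriver with a red handle, lying; about 200 mm long and 30 mm high.
- brush: Bystander, loose: brush lying flat, about 200 mm long and 25 mm high.
- sanding_block: Bystander, loose: cork sanding block, 110 x 60 x 32 mm; origin under its centre.
- wax_tin: Bystander, loose: closed round brass-coloured tin with a steel lid, 84 mm in diameter, 45 mm high; origin under its centre.

How it is judged:
By the outcome, as a careful person would: the job done as asked, in the order asked, and still so for the second after the job is handed in, while the arm keeps its last pose, push and grip.
It also fails if it takes over 72 s, if anything falls off the work surface, if the arm or the gripper's body presses on something with over 40 N, if the wrist force passes 120 N, or if a joint passes its speed limit or range.

## Working session

There is one attempt and no reset: what is moved stays moved. The work goes in short steps, Python scripts to look and compute and a tool call to move; the robot and the scene stay as the last step left them, time stands still between calls to the robot, and variables do not carry over. Pictures are saved under pics/ and viewed, on a budget of 10 in all, crops included, one or two more only if the job needs it, and the job is handed in when it is done.

Besides the shell and the picture viewer there is one more tool, called by a JSON object that holds its "method" and its "body". move_arm: Moves the arm, as the interface text tells. Its arguments: {"type":"object","properties":{"plan":{"type":"array"}},"required":["plan"]}

```bash
mkdir -p pics; cat > h.py <<'E'
import numpy as np,cv2
from cell import env
def snap(n):
    s=env.snapshot(n); K=np.array(s["intrinsics"]);R=cv2.Rodrigues(np.array(s["rvec"],float))[0];t=np.array(s["tvec"],float).ravel()
    z=s["range_z"]; v,u=np.mgrid[:z.shape[0],:z.shape[1]]
    c=np.stack([(u-K[0,2])/K[0,0]*z,(v-K[1,2])/K[1,1]*z,z],-1)
    P=(c-t)@R; P[z==0]=np.nan
    return s["color"],P
def save(c,f): cv2.imwrite("pics/"+f,c[:,:,::-1])
E
python3 - <<'E'
from h import *
for n in("top","scene"):
    c,P=snap(n); save(c,n+"1.png"); np.save(n+".npy",P); np.save(n+"c.npy",c)
s=env.sense(); print(s["time"],s["eef_pos"],s["ee_rot"],env.hold_point_z,s["gripper_width"])
E
```

```text
0.1 [ 0.1996291  -0.53863398  0.21373701] [ 9.84307219e-01  1.76461308e-01  9.73008508e-07 -8.40006687e-04] 0.0187 0.09187289853069379
```

View pics/top1.png

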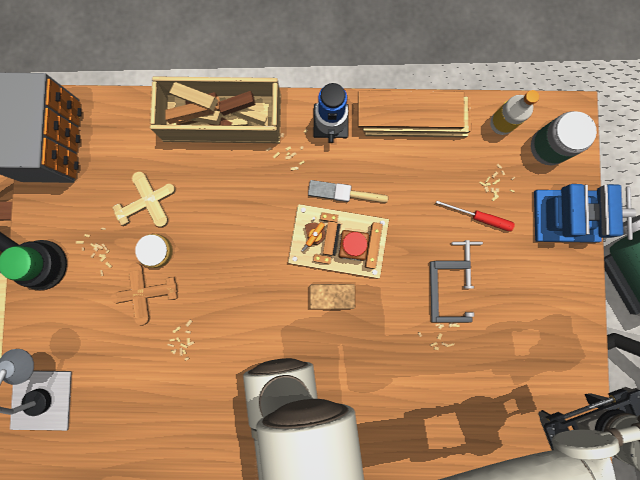

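View pics/scene1.png

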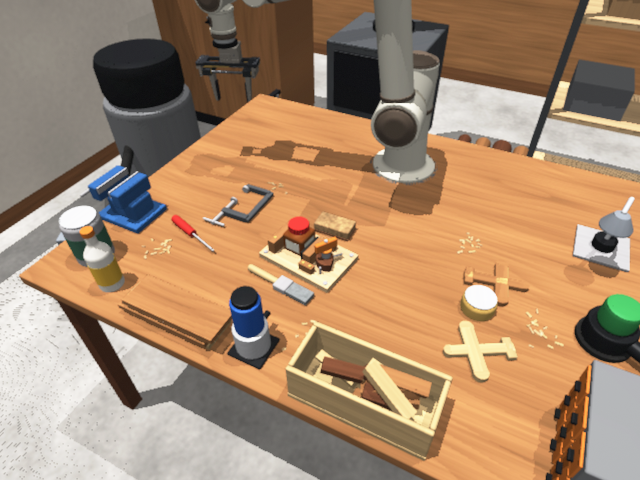

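The top view shows the jig at about (339,241), with the red cap at (355,243) and the orange bar at (315,235). Next I'll measure them.

```bash
python3 - <<'E'
from h import *
P=np.load("top.npy");c=np.load("topc.npy")
w=np.s_[195:285,280:400]; p=P[w].reshape(-1,3);k=c[w].reshape(-1,3)
h=cv2.cvtColor(c[w],cv2.COLOR_RGB2HSV).reshape(-1,3).astype(int)
def info(n,m):
    q=p[m]; r=cv2.minAreaRect((q[:,:2]*1000).astype(np.float32)); print(n,m.sum(),np.round(np.median(q,0),4),"rect",np.round(r[0],1),np.round(r[1],1),round(r[2],1))
z=p[:,2]
info("base",abs(z-.018)<.004)
info("cap",(z>.098)&(z<.110)&((h[:,0]<8)|(h[:,0]>172))&(h[:,1]>120))
info("knob",(z>.088)&(z<.101)&(h[:,0]>=6)&(h[:,0]<22)&(h[:,1]>120))
info("z60",(abs(z-.060)<.004))
m=(z>.07)
q=np.c_[p[m]*1000,h[m]]
np.set_printoptions(suppress=True,linewidth=200)
print(np.unique((z[m]*1000).round(-0)//4*4,return_counts=True))
b=c[190:290,275:405]; save(cv2.resize(b,None,fx=6,fy=6,interpolation=cv2.INTER_CUBIC),"crop.png")
E
```

```text
base 2903 [ 0.567  -0.0822  0.0187] rect [578.6 -88.4] [230.1 208.5] 81.3
cap 431 [ 0.5368 -0.1183  0.1057] rect [ 536.1 -117.3] [53.4 53.3] 0.2
knob 145 [ 0.5554 -0.0281  0.0963] rect [535.2 -75.4] [130.1  63.1] 64.2
z60 755 [ 0.5454 -0.1509  0.06  ] rect [ 545. -115.] [131.3 110.2] 81.3
(array([ 68.,  72.,  76.,  80.,  84.,  88.,  92.,  96., 100., 104., 108., 112.]), array([ 27, 117, 154,  32,   3,  10,  52,  96,  85, 282, 100,   4]))
```

View pics/crop.png

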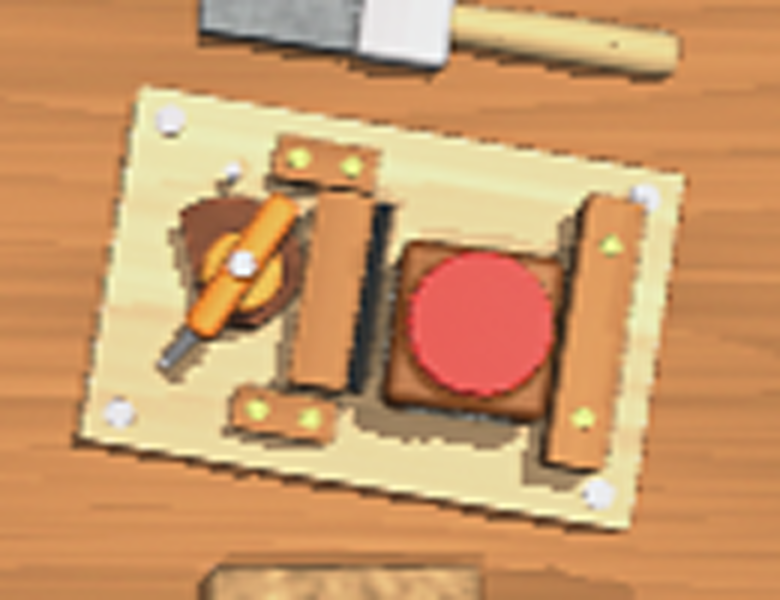

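The crop shows the bar at about 32° off the vertical, with its hub at (243,264). The stop pin is up-left at (232,172) and the jar is square to the fence. I'll refine the knob centre and base fit.

```bash
cat >> h.py <<'E'
def rect(q,n):
    r=cv2.minAreaRect((q[:,:2]*1000).astype(np.float32)); print(n,len(q),"med",np.round(np.median(q*1000,0),1),"rect",np.round(r[0],1),np.round(r[1],1),round(r[2],1))
    b=(q[:,:2]-q[:,:2].mean(0)); l,V=np.linalg.eigh(b.T@b); print("   pca ang",np.degrees(np.arctan2(V[1,1],V[0,1])).round(1),"mean",(q[:,:2].mean(0)*1000).round(1))
def knob(P,c):
    h=cv2.cvtColor(c,cv2.COLOR_RGB2HSV).astype(int)
    m=(P[...,2]>.088)&(P[...,2]<.104)&(P[...,0]>.45)&(P[...,0]<.65)&(P[...,1]>-.08)&(P[...,1]<.05)
    rect(P[m],"knob")
def cap(P,c):
    m=(P[...,2]>.100)&(P[...,2]<.112)&(P[...,0]>.45)&(P[...,0]<.65)&(P[...,1]>-.2)&(P[...,1]<-.075)
    rect(P[m],"cap")
E
python3 - <<'E'
from h import *
P=np.load("top.npy");c=np.load("topc.npy")
knob(P,c);cap(P,c)
m=(abs(P[...,2]-.0185)<.005)&(P[...,0]>.45)&(P[...,0]<.65)&(P[...,1]>-.25)&(P[...,1]<.08)
h=cv2.cvtColor(c,cv2.COLOR_RGB2HSV).astype(int)
m&=(h[...,1]<110)&(h[...,2]>150)
m=cv2.morphologyEx(m.astype(np.uint8),cv2.MORPH_OPEN,np.ones((3,3)))>0
n,l,st,_=cv2.connectedComponentsWithStats(m.astype(np.uint8)); i=1+st[1:,4].argmax()
q=P[l==i]; rect(q,"base")
for k in range(1,n): 
    if st[k,4]>40: rect(P[l==k],str(k))
r=cv2.minAreaRect((q[:,:2]*1000).astype(np.float32))
a=np.radians(-8.7); print("pivot",np.array(r[0])+58.6*np.array([-np.sin(a),np.cos(a)]))
E
```

```text
knob 162 med [557.9 -25.7  96.7] rect [558.8 -26.2] [14.  63.2] 56.4
   pca ang 146.5 mean [558.4 -26.2]
cap 449 med [ 535.2 -118.3  105.8] rect [ 535.9 -117.3] [53.6 53.3] 0.5
   pca ang 148.6 mean [ 535.9 -118. ]
base 997 med [547.5   5.4  18.9] rect [561.1  -8.4] [ 77.1 149.2] 81.3
   pca ang 176.8 mean [556.7   3. ]
1 997 med [547.5   5.4  18.9] rect [561.1  -8.4] [ 77.1 149.2] 81.3
   pca ang 176.8 mean [556.7   3. ]
3 653 med [ 599.2 -131.8   18.8] rect [ 595.3 -134.2] [141.8  44.2] 81.8
   pca ang 81.3 mean [ 598.4 -134.7]
5 47 med [ 545.2 -192.1   20.1] rect [ 547.2 -193.2] [11.5 26.2] 80.3
   pca ang 176.0 mean [ 546.3 -192.7]
6 593 med [ 484.7 -127.9   19.1] rect [ 502.7 -127.8] [127.7  71.4] 82.9
   pca ang 92.2 mean [ 486.9 -130.5]
pivot [569.98033914  49.51190815]
```

{"method": "move_arm", "body": {"plan": [[20,29,0,7,0],[45,64,0,14,0],[69,98,0,21,0],[92,132,0,28,0],[115,165,0,35,0],[138,198,0,42,0],[161,231,0,49,0],[184,264,0,56,0],[207,297,0,63,0],[225,322,0,70,0]]}}

```text
time: 0.93
eef_pos: [0.4256, -0.2143, 0.2143]
ee_rot: [0.703, 0.712, 0.0, -0.0]
contact_force: [1.0, 0.2, -0.1]
gripper_width: 0.0461
```

{"method": "move_arm", "body": {"plan": [[20,29,0,7,0],[40,58,0,14,0],[60,87,0,21,0],[80,116,0,28,0],[100,145,0,35,0],[115,165,0,42,0],[126,180,-10,49,0],[132,188,-25,56,0],[134,191,-40,56,0],[134,191,-55,56,0]]}}

```text
time: 1.77
eef_pos: [0.5589, -0.025, 0.1585]
ee_rot: [0.289, 0.957, 0.0, -0.0]
contact_force: [0.0, 0.1, -0.6]
gripper_width: 0.0456
```

```bash
python3 - <<'E'
from h import *
s=env.sense(); print(s["time"],s["eef_pos"],s["ee_rot"],s["gripper_width"],s["contact_force"],s["qpos"])
c,P=snap("wrist"); save(c,"w1.png"); knob(P,c); cap(P,c)
E
```

```text
1.7667 [ 0.55889839 -0.02500111  0.15849284] [ 2.88665435e-01  9.57429982e-01  1.02620226e-04 -2.91695351e-04] 0.04564874561255427 [ 0.04369305  0.08421603 -0.63740236] [-2.60825264e-01  1.67543165e-01  1.70063685e+00  2.34038230e-04
  1.27398917e+00 -1.24602479e+00]
knob 1793 med [555.8 -22.2  96.5] rect [557.8 -23.8] [13.6 62.7] 56.8
   pca ang 146.8 mean [556.5 -22.7]
cap 4464 med [ 532.2 -113.5  106.1] rect [ 532.6 -113.8] [56.7 48.3] 54.3
   pca ang 79.9 mean [ 532.1 -113.7]
```

View pics/w1.png

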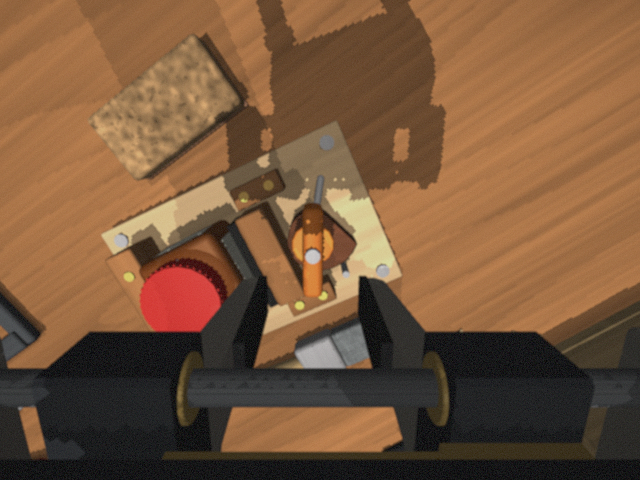

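The wrist view shows the bar at column 313, centred between the fingertips (267 and 358) and aligned with the pads. Its measured position agrees with the top view to 2 mm. I'll descend and grip.

{"method": "move_arm", "body": {"plan": [[0,0,-15,0,0],[0,0,-35,0,0],[0,0,-55,0,0],[0,0,-70,0,0],[0,0,-82,0,0],[0,0,-90,0,0],[0,0,-91,0,0],[0,0,-91,0,0],[0,0,-91,0,-0.5],[0,0,-91,0,-0.6]]}}

```text
time: 2.65
eef_pos: [0.5596, -0.0264, 0.0698]
ee_rot: [0.29, 0.957, 0.0, 0.001]
contact_force: [0.4, 0.7, 0.1]
gripper_width: 0.0352
```

{"method": "move_arm", "body": {"plan": [[0,0,0,0,-1],[0,0,0,0,-1],[0,0,0,0,-1],[0,0,0,0,-1],[0,0,0,0,-1],[0,0,0,0,-1],[0,0,0,0,-1],[0,0,0,0,-1],[0,0,0,-2,-1],[0,0,0,-4,-1]]}}

```text
time: 3.48
eef_pos: [0.5594, -0.0257, 0.0691]
ee_rot: [0.323, 0.946, 0.001, 0.001]
contact_force: [2.2, 3.8, 1.1]
gripper_width: 0.0141
```

{"method": "move_arm", "body": {"plan": [[0,0,0,-4,-1],[0,0,0,-8,-1],[0,0,0,-12,-1],[0,0,0,-16,-1],[0,0,0,-20,-1],[0,0,0,-24,-1],[0,0,0,-28,-1],[0,0,0,-32,-1],[0,0,0,-36,-1],[0,0,0,-40,-1]]}}

```text
time: 4.32
eef_pos: [0.5585, -0.0263, 0.0691]
ee_rot: [0.628, 0.778, -0.0, -0.0]
contact_force: [-1.7, 2.3, 3.2]
gripper_width: 0.0136
```

{"method": "move_arm", "body": {"plan": [[0,0,0,-4,-1],[0,0,0,-8,-1],[0,0,0,-12,-1],[0,0,0,-16,-1],[0,0,0,-20,-1],[0,0,0,-24,-1],[0,0,0,-28,-1],[0,0,0,-32,-1],[0,0,0,-36,-1],[0,0,0,-40,-1]]}}

```text
time: 5.15
eef_pos: [0.5573, -0.0262, 0.069]
ee_rot: [0.856, 0.516, -0.002, -0.001]
contact_force: [-6.5, 2.1, 8.4]
gripper_width: 0.0135
```

{"method": "move_arm", "body": {"plan": [[0,0,0,-4,-1],[0,0,0,-8,-1],[0,0,0,-12,-1],[0,0,0,-16,-1],[0,0,0,-20,-1],[0,0,0,-24,-1],[0,0,0,-28,-1],[0,0,0,-31,-1],[0,0,0,-33,-1],[0,0,0,-34,-1]]}}

```text
time: 5.98
eef_pos: [0.5566, -0.0255, 0.069]
ee_rot: [0.97, 0.245, -0.003, -0.001]
contact_force: [-9.1, 4.5, 11.0]
gripper_width: 0.0138
```

```bash
python3 - <<'E'
from h import *
s=env.sense(); q=s["ee_rot"]; print(s["time"],"tooly",2*np.degrees(np.arctan2(q[1],q[0]))-90,s["moment"],s["contact_force"],s["eef_pos"],s["qpos"])
E
```

```text
5.9833 tooly -61.68872363340917 [0.75721049 1.2760169  0.29635482] [-9.14963916  4.46404744 11.00619747] [ 0.55657685 -0.0254707   0.06902783] [-2.62338353e-01  2.75782424e-01  1.76590805e+00 -5.44818828e-04
  1.10549965e+00  8.14578802e-01]
```

{"method": "move_arm", "body": {"plan": [[-1,0,0,-1,-1],[-2,1,1,-2,-1],[-2,1,1,-3,-1],[-2,1,1,-4,-1],[-2,1,1,-5,-1],[-2,1,1,-6,-1],[-2,1,1,-7,-1],[-2,1,1,-8,-1],[-2,1,1,-8,-1],[-2,1,1,-8,-1]]}}

```text
time: 6.82
eef_pos: [0.5563, -0.0252, 0.0691]
ee_rot: [0.984, 0.177, -0.0, -0.0]
contact_force: [2.0, -1.0, -6.6]
gripper_width: 0.0139
```

```bash
python3 - <<'E'
from h import *
s=env.sense(); q=s["ee_rot"]; print(s["time"],"tooly",2*np.degrees(np.arctan2(q[1],q[0]))-90,s["moment"],s["contact_force"],s["eef_pos"],s["qpos"])
E
```

```text
6.8167 tooly -69.64284949507326 [-0.03032827 -0.26799226  0.58673176] [ 2.02409699 -0.9962718  -6.56124901] [ 0.55631649 -0.02521082  0.06914824] [-2.62060151e-01  2.71479146e-01  1.77094447e+00 -4.34244848e-04
  1.10005821e+00  9.53633995e-01]
```

{"method": "move_arm", "body": {"plan": [[0,0,-1,-1,-1],[0,0,-1,-2,-1],[0,0,-1,-3,-1],[0,0,-1,-4,-1],[0,0,-1,-4,-1],[0,0,-1,-4,-1],[0,0,-1,-4,-1],[0,0,-1,-4,-1],[0,0,-1,-4,-1],[0,0,-1,-4,-1]]}}

```text
time: 7.65
eef_pos: [0.5568, -0.0251, 0.0691]
ee_rot: [0.99, 0.142, -0.0, -0.0]
contact_force: [-4.7, 1.0, 5.9]
gripper_width: 0.0152
```

```bash
python3 - <<'E'
from h import *
s=env.sense(); q=s["ee_rot"]; print(s["time"],"tooly",2*np.degrees(np.arctan2(q[1],q[0]))-90,s["moment"],s["contact_force"],s["eef_pos"],s["qpos"])
E
```

```text
7.65 tooly -73.66084830760059 [0.20074678 0.79254745 0.80789941] [-4.68272412  1.02365968  5.88775695] [ 0.55675727 -0.02514101  0.06907707] [-2.61963660e-01  2.71955459e-01  1.77051743e+00  1.55034975e-05
  1.09921420e+00  1.02365363e+00]
```

The opening widened and the moment rose, so the bar is at its stop. I'll relieve the grip, release and check.

{"method": "move_arm", "body": {"plan": [[0,0,0,2,-1],[0,0,0,4,-1],[0,0,0,4,-0.3],[0,0,0,4,0],[0,0,0,4,0],[0,0,0,4,0],[0,0,10,4,0],[0,0,30,4,0],[0,0,55,4,0],[0,0,80,4,0]]}}

```text
time: 8.48
eef_pos: [0.5565, -0.0251, 0.1498]
ee_rot: [0.984, 0.176, -0.0, -0.0]
contact_force: [1.0, -0.2, 0.2]
gripper_width: 0.0461
```

{"method": "move_arm", "body": {"plan": [[-10,0,15,0,0],[-30,0,30,0,0],[-60,0,40,0,0],[-90,0,40,0,0],[-120,0,40,0,0],[-140,0,40,0,0.5],[-150,0,40,0,1],[-150,0,40,0,1],[-150,0,40,0,1],[-150,0,40,0,1]]}}

```text
time: 9.32
eef_pos: [0.4076, -0.0254, 0.1892]
ee_rot: [0.984, 0.176, 0.001, 0.0]
contact_force: [0.5, -0.5, -0.5]
gripper_width: 0.0776
```

```bash
python3 - <<'E'
from h import *
s=env.sense(); q=s["ee_rot"]; print(s["time"],"tooly",2*np.degrees(np.arctan2(q[1],q[0]))-90,s["moment"],s["contact_force"],s["eef_pos"],s["gripper_width"])
c,P=snap("top"); knob(P,c); cap(P,c); np.save("top2.npy",P);np.save("top2c.npy",c)
save(cv2.resize(c[190:290,275:405],None,fx=6,fy=6,interpolation=cv2.INTER_CUBIC),"t2.png")
E
```

```text
9.3167 tooly -69.68904728710294 [-0.03178829  0.03549278  0.04373252] [ 0.53478668 -0.46926273 -0.51693588] [ 0.40759704 -0.02537378  0.18922131] 0.07757681316501916
knob 161 med [557.6 -25.8  96.8] rect [558.  -26.2] [62.7 14. ] 22.6
   pca ang -157.6 mean [557.7 -26.2]
cap 446 med [ 534.8 -120.9  106. ] rect [ 533.9 -122.1] [53.8 53.4] 89.9
   pca ang 58.1 mean [ 534.5 -121.8]
```

View pics/t2.png

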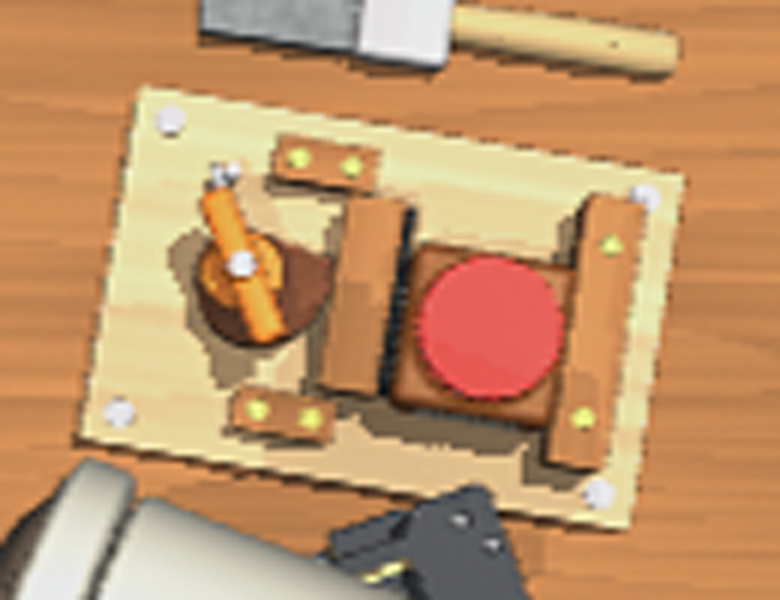

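The bar now lies at 22.4°, which puts the cam at about 2.60 rad, and its lever rests on the stop pin at (225,172). The jaw presses the jar against the fence. The cap is at about (533,-121), which matches the clamp geometry.

{"method": "move_arm", "body": {"plan": [[15,-11,0,0,1],[35,-27,0,0,1],[60,-46,0,0,1],[85,-65,0,0,1],[105,-80,0,0,1],[118,-90,-10,0,1],[125,-96,-25,0,1],[125,-96,-40,0,1],[125,-96,-40,0,1],[125,-96,-40,0,1]]}}

```text
time: 10.2
eef_pos: [0.5315, -0.1208, 0.1475]
ee_rot: [0.984, 0.177, -0.001, -0.001]
contact_force: [0.2, 0.4, 0.6]
gripper_width: 0.092
```

```bash
python3 - <<'E'
from h import *
s=env.sense(); q=s["ee_rot"]; print(s["time"],s["contact_force"],s["eef_pos"],s["gripper_width"])
c,P=snap("wrist"); save(c,"w2.png"); cap(P,c); knob(P,c)
E
```

```text
10.2 [0.2270385  0.37573262 0.64472638] [ 0.53147819 -0.12082364  0.1475143 ] 0.09196116128113192
cap 6012 med [ 535.9 -119.5  105.9] rect [ 534.5 -119.9] [56.2 56.1] 19.8
   pca ang -164.1 mean [ 535.7 -119.6]
knob 2622 med [561.3 -25.2  96.3] rect [558.8 -24.4] [63.6 14.8] 23.0
   pca ang -157.7 mean [560.5 -25.3]
```

View pics/w2.png

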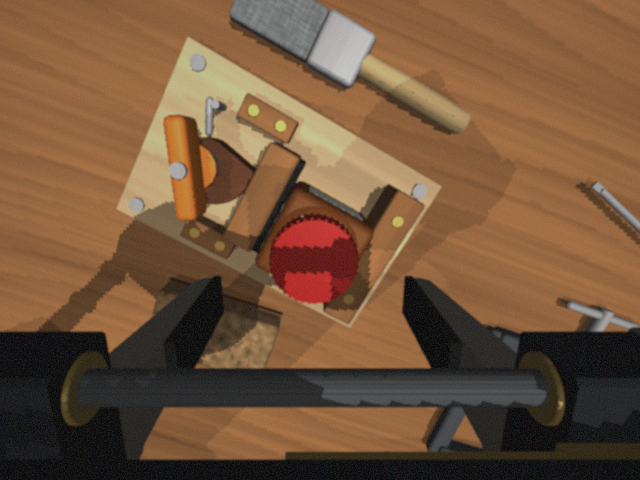

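The cap at column 314 is centred between the fingertips (222 and 404). I'll descend and grip.

{"method": "move_arm", "body": {"plan": [[1,0,-15,0,1],[1,0,-35,0,1],[1,0,-50,0,1],[1,0,-60,0,1],[1,0,-67,0,1],[1,0,-67,0,1],[1,0,-67,0,1],[1,0,-67,0,0.6],[1,0,-67,0,0.4],[1,0,-67,0,0.3]]}}

```text
time: 11.08
eef_pos: [0.5333, -0.1215, 0.0825]
ee_rot: [0.984, 0.176, 0.001, 0.0]
contact_force: [0.2, 0.4, 0.1]
gripper_width: 0.0737
```

{"method": "move_arm", "body": {"plan": [[0,0,0,0,0.25],[0,0,0,0,0.2],[0,0,0,0,0],[0,0,0,0,-1],[0,0,0,0,-1],[0,0,0,0,-1],[0,0,0,0,-1],[0,0,0,0,-1],[0,0,0,0,-1],[0,0,0,0,-1]]}}

```text
time: 11.92
eef_pos: [0.5328, -0.121, 0.0818]
ee_rot: [0.984, 0.176, 0.0, -0.0]
contact_force: [-2.1, 2.2, 3.1]
gripper_width: 0.0554
```

{"method": "move_arm", "body": {"plan": [[0,0,0.2,3,-1],[0,0,0.3,6,-1],[0,0,0.5,9,-1],[0,0,0.7,12,-1],[0,0,0.9,15,-1],[0,0,1,18,-1],[0,0,1.2,21,-1],[0,0,1.4,24,-1],[0,0,1.6,27,-1],[0,0,1.7,30,-1]]}}

```text
time: 12.75
eef_pos: [0.5325, -0.1217, 0.0827]
ee_rot: [0.905, 0.426, -0.0, 0.0]
contact_force: [-0.4, -0.8, -1.5]
gripper_width: 0.0553
```

```bash
cat > st.py <<'E'
from h import *
s=env.sense(); q=s["ee_rot"]; print(s["time"],"tooly",2*np.degrees(np.arctan2(q[1],q[0]))-90,s["moment"],s["contact_force"],s["eef_pos"],s["gripper_width"])
E
python3 st.py
```

```text
12.75 tooly -39.52915197714896 [-0.05339428  0.05404297  0.00579831] [-0.41557667 -0.77339419 -1.48383327] [ 0.53248831 -0.12166412  0.08271193] 0.05532758273493774
```

The moment is near zero, which I didn't expect, so I'll check whether the jar or only the cap has turned.

```bash
python3 - <<'E'
from h import *
c,P=snap("wrist"); c2,P2=snap("scene")
b=cv2.resize(c2[205:290,250:365],(650,480),interpolation=cv2.INTER_CUBIC)
save(np.vstack([cv2.resize(c,(400,300)),cv2.resize(b,(400,295))]),"w3.png")
E
```

```text
(no output)
```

View pics/w3.png

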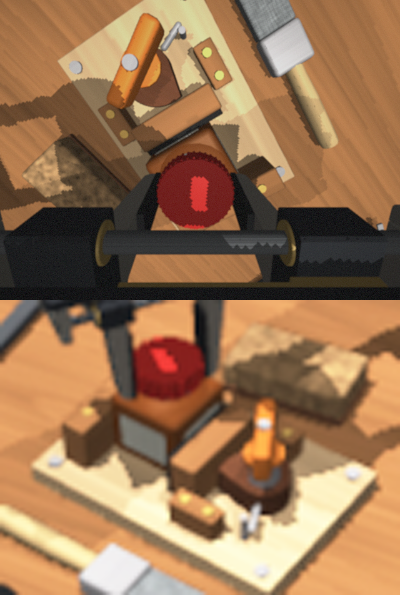

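The jar is still flush with the jaw and fence and hasn't turned with the cap. I'll continue.

{"method": "move_arm", "body": {"plan": [[0,0,0.2,3,-1],[0,0,0.3,6,-1],[0,0,0.5,9,-1],[0,0,0.7,12,-1],[0,0,0.9,15,-1],[0,0,1,18,-1],[0,0,1.2,21,-1],[0,0,1.4,24,-1],[0,0,1.6,27,-1],[0,0,1.7,30,-1]]}}

```text
time: 13.68
eef_pos: [0.5324, -0.1214, 0.0845]
ee_rot: [0.764, 0.645, -0.0, -0.0]
contact_force: [0.1, 0.0, -1.3]
gripper_width: 0.0555
```

```bash
python3 st.py
```

```text
13.6833 tooly -9.626837813419769 [-0.04848923 -0.05703185 -0.02612466] [ 0.09700622  0.0237122  -1.26561919] [ 0.53242144 -0.12136622  0.08446046] 0.05545089610171343
```

{"method": "move_arm", "body": {"plan": [[0,0,0.2,3,-1],[0,0,0.3,6,-1],[0,0,0.5,9,-1],[0,0,0.7,12,-1],[0,0,0.9,15,-1],[0,0,1,18,-1],[0,0,1.2,21,-1],[0,0,1.4,24,-1],[0,0,1.5,26,-1],[0,0,1.5,26,-1]]}}

```text
time: 14.52
eef_pos: [0.5327, -0.1214, 0.0863]
ee_rot: [0.6, 0.8, -0.0, 0.0]
contact_force: [0.6, 0.1, -0.8]
gripper_width: 0.0555
```

```bash
python3 st.py
```

```text
14.5167 tooly 16.291174892986263 [-0.01934184 -0.11845079  0.04314447] [ 0.60929693  0.09959166 -0.75457263] [ 0.53273147 -0.12142162  0.08634826] 0.05549263718326662
```

{"method": "move_arm", "body": {"plan": [[0,0,0.3,0,-1],[0,0,0.6,0,-1],[0,0,0.9,0,-1],[0,0,1.2,0,-1],[0,0,1.5,0,-1],[0,0,1.5,2,-1],[0,0,1.5,4,-1],[0,0,1.5,4,-1],[0,0,1.5,4,-1],[0,0,1.5,4,-1]]}}

```text
time: 15.35
eef_pos: [0.5328, -0.1212, 0.0881]
ee_rot: [0.572, 0.821, 0.0, 0.0]
contact_force: [0.5, -0.5, -0.4]
gripper_width: 0.0558
```

```bash
python3 st.py
```

```text
15.35 tooly 20.271775403724078 [-0.06719139 -0.24335845 -0.00166844] [ 0.53429537 -0.53230645 -0.42211592] [ 0.5328421  -0.12123338  0.08809586] 0.055766300965392944
```

There's no resistance to the lift, only about the cap's own weight. I'll raise it to about 21 mm above the mouth.

{"method": "move_arm", "body": {"plan": [[0,0,2,0,-1],[0,0,5,0,-1],[0,0,9,0,-1],[0,0,14,0,-1],[0,0,19,0,-1],[0,0,24,0,-1],[0,0,28,0,-1],[0,0,30,0,-1],[0,0,30,0,-1],[0,0,30,0,-1]]}}

```text
time: 16.18
eef_pos: [0.5327, -0.1211, 0.1181]
ee_rot: [0.571, 0.821, -0.0, 0.0]
contact_force: [-0.2, 0.2, -0.8]
gripper_width: 0.0555
```

```bash
python3 - <<'E'
from st import *
c,P=snap("wrist"); c2,P2=snap("scene")
b=c2[195:290,235:365]
save(np.vstack([cv2.resize(c,(400,300)),cv2.resize(b,(400,292),interpolation=cv2.INTER_CUBIC)]),"w4.png")
h=cv2.cvtColor(c,cv2.COLOR_RGB2HSV).astype(int)
m=((h[...,0]<6)|(h[...,0]>174))&(h[...,1]>150)&(P[...,2]>.1)&(P[...,2]<.18)
q=P[m]; print(len(q),np.median(q,0))
t=q[q[:,2]>np.median(q[:,2])-.003]; A=np.c_[t[:,:2]-t[:,:2].mean(0),np.ones(len(t))]; print("plane tilt",np.linalg.lstsq(A,t[:,2],rcond=None)[0])
knob(P,c)
E
```

```text
16.1833 tooly 20.330566513717642 [-0.05001818 -0.06524398  0.05995887] [-0.211081    0.23791323 -0.7750426 ] [ 0.532714   -0.12114927  0.11805594] 0.055518402710803536
11822 [ 0.53162764 -0.11621328  0.14217673]
plane tilt [ 0.00025263 -0.00664435  0.14220584]
knob 3444 med [557.1 -24.6  96.4] rect [558.1 -24.3] [63.3 14. ] 22.2
   pca ang -157.7 mean [557.5 -24.6]
```

View pics/w4.png

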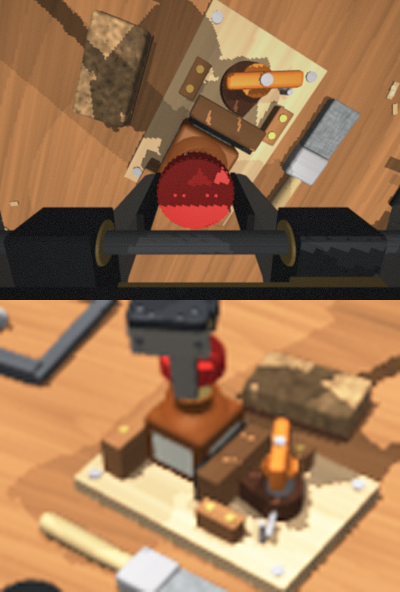

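The cap hangs level, with its top at about 140 mm, so its edge is about 21 mm above the mouth. In the scene view the jar's bare neck shows below the cap. The jar stands on the base, and the bar is still at 22°, against its stop. I'll hand in.

```bash
python3 - <<'E'
from cell import env
print(env.hand_in())
E
```

```text
the job is handed in; nothing more can be done
None
```

I turned the orange bar knob about 124° clockwise to its stop, then unscrewed the cap about 90° anticlockwise and lifted it. The job was handed in at about 16 s with the gripper still holding the cap.

**Last checks:**
- **Clamp:** the bar is at about 2.60 rad, with its lever on the stop pin. It read the same after the cap came off.
- **Jar:** it stands square on the base, between jaw and fence, with its neck bare.
- **Cap:** it is level to within 0.4°, and its edge is about 21 mm above the mouth. The vertical force is about 0.8 N; the cap alone weighs about 0.4 N.
- **Other things on the bench:** the arm passed over them without contact. I saw no change near the jig, but I did not re-measure the rest.

**Did not agree:**
- **Unscrewing torque:** at the pauses while unscrewing, the measured moment was near zero, although a tight cap needs 0.4 to 0.9 N m. The pictures showed the jar had not turned, and the cap then lifted with no pull, so the thread had let go.
- **Camera and arm positions:** these differed by 1 to 2 mm, within the stated calibration, and I corrected for it when gripping the cap.

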